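Feed a brush into the trimming press on its locked slide

ROBOT

A 6-joint arm with a two-finger parallel gripper is mounted at the origin on a cart in front of the work surface, level with it; the furniture and walls round the work are solid. World frame = base frame: x ahead of the robot, y to its left, z up, the work surface at z = 0. Lengths are in m, angles in degrees, forces in N, time in s.
With the tool pointing down it reaches from about 0.375 to 0.9 m from the base axis. Payload 3.1 kg.
Tool frame: the origin (TCP) lies between the finger pads; the fingertips stand bot.tip_extent ahead of it and the grasp point (between the pads) lies 2 mm behind it (bot.tip_extent is the distance from the TCP to the fingertips, in m); z points along the fingers, y is the direction in which the jaws open and shut (so a half turn about z gives the same grasp; the last joint's range is limited). The gripper opens to 87 mm and grips with 3 to 60 N. Pads are 19 mm wide; open, the fingers measure 117 mm over their backs; the gripper's body (75 mm by 190 mm) begins 51 mm behind the grasp point.
Start: joints at [54.746, 30.224, 82.088, -0, 67.689, -10.227], TCP at [0.264, 0.566, 0.24] pointing down, gripper open.
Joint ranges: [-176.69, 176.69], [-43.24, 126.21], [12.49, 139.97], [-82, 262], [0, 151.66], [-163.58, 163.58]. Speed limits (degrees/s): [159.86, 159.86, 180, 180, 180, 180].

INTERFACE

Orientations are given as a 3x3 rotation matrix whose columns are the frame's x, y, z axes.
In Python, from rig import bot, imaging, recognise, masks_of, mark_of gives the robot as it stands.
- The arm moves only by the tool send_rows, never from a script. Its argument "plan" is a list that holds one entry, the list of rows, each a list of 5 numbers: the shift along the world's x, y, z normalised to -1 to 1, where 1 is 0.03 m, then the turn about the world's z normalised to -1 to 1, where 1 is 0.1 rad, then the closure, from -1 (fully open) to 1 (shut). A call has 1 to 20 rows; each row shifts and turns the commanded pose from where the row before left it; what a row does not reach is not made up. A row lasts 1/10 s, in which the tool goes at most 50 mm and 8.59 degrees, less where a joint would pass 70% of its speed; a pose out of reach is approached as far as the arm can. A call with a number of a shift or a turn outside -1 to 1 is refused whole. A call with a gripper value outside its range is refused whole. The fingers move at their own pace and stop on an object; the grip force is fixed at half the most. Time passes only in rows, so rows that do not move let the fingers close. It gives the time, the measured TCP pose, the force and the opening at its end, in the units of the state.
- bot.read_state(): the state, without advancing time (a new reading comes with each control period).
- imaging.capture(name): name is "scene" or "side" or "wrist"; returns a dict with "img" (400x640x3 uint8, blue, green, red), "mtx" (3x3 intrinsics, pixels), "pose" (4x4, takes a point from camera to world coordinates); the wrist camera has in their place "T_tool_cam" (4x4, takes a point from camera to tool coordinates, whose origin is the TCP and whose axes are the flange's). Camera axes: x right, y down, z forward; pixel columns grow to the right and rows downward; lengths in m; the calibration is good to about 2 mm. The wrist camera is an equidistant fisheye: a pixel r from the principal point sees the ray r / f radians off the axis. A picture is of the moment at which its call begins: read the wrist's pose just before it. There is no depth.
- bot.hand_in(): hands the job in, once; it reports no verdict.
Trained networks look in the newest picture that a camera, given by its name, has taken for a name from the list of things; names that differ only in an ending like _2 or _b are one class to them, and where a whole thing is asked for, a point or a joint stands for the part that bears it (a point fixed in the world has none). Each returns a list of dicts, best first, with "conf" (0 to 1); they miss things now and then, are a little off and sometimes report something else, mostly with a low value. They report only what shows in the picture. A call takes as long as a camera call. They do not tell look-alikes from the thing itself.
- recognise(camera, target): "at" ([x, y, z] in m, in world coordinates, good to about 4 mm: the middle of the surface that is visible of it).
- masks_of(camera, target): "region" (400x640 bool, what is visible of it).
- mark_of(camera, target): "at" ([x, y, z] in m, in world coordinates, good to about 4 mm: a listed point, or the origin of a listed thing).
The state is a dict: "time_s": time; "joint_positions": joint angles; "qvel": joint speeds; "tau": joint torques, N m; "position": TCP position; "tcp_rot": TCP orientation; "force": force on the tool from outside, world axes, zero at the start; "moment": the same for the moment, N m; "opening": opening from 0.0 (shut) to 1.0 (fully open).
Only numpy, scipy, OpenCV 4.12 (cv2) and the standard library are available. Lean on these libraries where they do the work, as an engineer would, in place of code of your own. Each camera call takes 0.05 s, during which the arm holds its last target.

TASK

Feed the brush on the slide into the hand trimming press: press the black thumb pad of the slide's lock all the way down with a fingertip and keep it down while you push the carriage along its rail all the way to the end stop under the press head, then let the pad spring up so that the carriage is locked there. The brush must stay lying in its nest on the carriage, and the tin can, the spare brush and the wooden height gauge round the press must stay where they are.

Things in the scene. Friction and masses are not known exactly. Their poses are not given: they have to be found in the camera images.
- trim_press: fixed hand trimming press on a wooden base, 120 x 330 mm, 14 mm thick. Origin: centre of the base's underside, on the worktop. Its y axis runs along the rail towards the press head; x across. The head (two sprung posts, grey cross head, black palm knob; not to be used) stands at y = 108 to 141 mm, 116 mm high. A notched steel bar, 37 mm high, runs along the rail at x = -41 mm.
- carriage: aluminium carriage, 64 mm wide, 145 mm long, on the rail; its axes are parallel to the press's, origin at worktop height below the rail's middle line. It slides only along y and meets the end stop when its origin is at y = +15 mm in the press's frame; it starts 70 to 100 mm short of that, on the -y side. Sliding takes about 1 N while the lock is held down; deck 42 mm above the worktop.
- thumb_lock (a joint): press depth of the lock's thumb pad, m: 0 = up, 0.008 = fully down. Spring: 2 N at the start, 5.3 N fully down. A claw under the pad sits in the notches (every 10 mm) of the bar and blocks the carriage both ways; it slides freely with the pad down 0.0055 or more; let go anywhere, it catches in the next notch. The last notch is at the end stop. If the claw starts on a tooth tip it reads about 0.005 until the carriage moves a little.
- lock_pad (a point): centre of the top of the thumb pad: black ribbed pad, 34 mm across the slide (x), 32 mm along it (y), 56 mm above the worktop when up, at y = -42 mm on the carriage. The pad stands free on its stem, 8 mm above the deck, and moves with the carriage. The wooden butt stop of the nest rises behind it on the +y side: its face is 28 mm from the pad's centre, its top 66 mm above the worktop.
- nest_brush: loose flat paint brush (131 x 25 x 14 mm, black handle, white ferrule) lying in the 20 mm wide wooden slot of the carriage's nest, its butt near the butt stop, its bristles pointing to the press head (its own x axis along the slide's +y). Origin: middle of its length, underside.
- nest_seat (a point): point on the nest's floor, 46 mm above the worktop, where the origin of the nest's brush lies when it is well seated; moves with the carriage.
- tin_can: bystander: open tin can, 73 mm wide, 85 mm high, standing on the far side of the press beside its head. Origin: centre of its underside.
- spare_brush: bystander: loose paint brush, 132 x 26 x 13 mm, lying in front of the press. Origin: middle of its length, underside.
- height_gauge: bystander: stepped wooden gauge block, 50 x 90 x 47 mm, standing in front of the press near the pad's end. Origin: centre of its underside.
- ferrule_box: obstacle, fixed: wooden box, 178 x 207 mm, on the worktop to the right of the press as the robot sees it; its hinged lid stands open on the side nearer to the robot, its top edge 245 mm above the worktop. Origin: centre of its underside. A tray crate, 160 mm high, stands beyond the press. Come in from about 0.3 m above the pad and go straight down.
Things that resemble listed ones, but are neither listed nor needed, are in the scene too. Leave any turquoise look-alike of the nest_brush alone.

How it is judged (in metres and radians):
On the way, in this order (a step that is already met when the one before it is completed fails the run):
1. the thumb pad is pressed down far enough to free the claw, the carriage still within 8 mm of its start (value of joint thumb_lock above 0.0055 m and distance of carriage from where it was at the start of the episode below 0.008 m), for 0.1 s.
2. the carriage reaches the end stop (within 4 mm) with the pad still held down (y of carriage in the frame of trim_press above 0.011 m and value of joint thumb_lock above 0.005 m), for 0.1 s.
At the end, for the whole second after the job is handed in: the carriage stands within 4 mm of its end stop, at rest, locked: the pad sprung up again (less than 2 mm down), the claw in the last notch; the brush lies within 15 mm of its seat in the nest; the can, the spare brush and the gauge within 30 mm of where they were (y of carriage in the frame of trim_press above 0.011 m and value of joint thumb_lock below 0.002 m and linear speed of carriage below 0.01 m/s and distance between nest_brush and nest_seat below 0.015 m and distance of each of tin_can, spare_brush, height_gauge from where it was at the start of the episode below 0.03 m); the robot touches nothing.
It fails at once if the brush is lifted or knocked out of its nest (over 20 mm from its seat) (distance between nest_brush and nest_seat above 0.02 m).
It fails at once if the tin can, the spare brush or the height gauge is moved or lifted by over 30 mm (distance of any of tin_can, spare_brush, height_gauge from where it was at the start of the episode above 0.03 m).
It also fails if it takes over 37 s, if anything falls off the work surface, if the arm or the gripper's body presses on something with over 40 N, if the wrist force passes 120 N, or if a joint passes its speed limit or range.

## Working session

There is one attempt and no reset: what is moved stays moved. The work goes in short steps, Python scripts to look and compute and a tool call to move; the robot and the scene stay as the last step left them, time stands still between calls to the robot, and variables do not carry over. Pictures are saved under pics/ and viewed, and the job is handed in when it is done.

Besides the shell and the picture viewer there is one more tool, called after "Call:" in YAML: its name, and indented under it one key for each argument. send_rows: Moves the arm, as the interface text tells. Its arguments: {"type":"object","properties":{"plan":{"type":"array"}},"required":["plan"]}

```bash
ls; mkdir -p pics
cat > h.py <<'E'
import numpy as np,cv2
from rig import bot, imaging, recognise, masks_of, mark_of
E
python3 - <<'E'
from h import *
s=bot.read_state()
print({k:np.round(v,3).tolist() for k,v in s.items()}, bot.tip_extent)
for c in ["scene","side"]:
    d=imaging.capture(c); cv2.imwrite(f"pics/{c}0.png",d["img"])
    for t in ["lock_pad","trim_press","carriage","nest_brush","nest_seat","height_gauge","spare_brush","tin_can","ferrule_box"]:
        print(c,t,[(np.round(r["at"],4).tolist(),round(r["conf"],2)) for r in mark_of(c,t)[:3]],[(np.round(r["at"],4).tolist(),round(r["conf"],2)) for r in recognise(c,t)[:2]] if t=="lock_pad" else "")
E
```

```text
pics
{'time_s': 0.0, 'joint_positions': [54.747, 30.278, 82.156, -0.002, 67.689, -10.228], 'qvel': [0.059, 0.029, -0.026, -0.03, 0.01, -0.066], 'tau': [-0.002, -44.004, -17.659, 0.063, 0.058, -0.0], 'position': [0.264, 0.566, 0.239], 'tcp_rot': [[-0.906, 0.423, -0.001], [0.423, 0.906, -0.002], [0.0, -0.002, -1.0]], 'force': [-0.291, -0.251, -0.93], 'moment': [0.014, 0.038, -0.008], 'opening': 1.003} 0.017
scene lock_pad [([0.5152, 0.0748, 0.0513], 0.56)] [([0.4986, 0.0742, 0.0492], 0.57)]
scene trim_press [([0.5236, 0.1728, -0.0021], 0.93)] 
scene carriage [([0.5226, 0.1148, -0.0021], 0.67)] 
scene nest_brush [([0.5535, -0.0876, 0.0033], 0.63), ([0.5236, 0.1765, -0.0048], 0.57), ([0.5253, 0.1772, 0.0455], 0.55)] 
scene nest_seat [([0.5248, 0.174, 0.042], 0.74)] 
scene height_gauge [([0.4047, 0.0529, 0.0022], 0.79)] 
scene spare_brush [([0.644, 0.2737, -0.0018], 0.6), ([0.4196, 0.2464, -0.0031], 0.59), ([0.5209, 0.1161, 0.001], 0.22)] 
scene tin_can [([0.6457, 0.274, -0.0011], 0.69)] 
scene ferrule_box [([0.4109, 0.0525, 0.0035], 0.54)] 
side lock_pad [([0.5139, 0.0725, 0.0494], 0.48)] []
side trim_press [([0.5223, 0.1708, -0.0013], 0.69)] 
side carriage [([0.5211, 0.1166, 0.0002], 0.62), ([0.5269, 0.1741, 0.0442], 0.57)] 
side nest_brush [([0.5517, -0.088, 0.0001], 0.69), ([0.527, 0.1781, 0.0471], 0.56)] 
side nest_seat [([0.5269, 0.171, 0.0461], 0.93), ([0.5261, 0.1764, 0.0469], 0.52)] 
side height_gauge [([0.4052, 0.0524, 0.0026], 0.69)] 
side spare_brush [([0.4228, 0.247, -0.0059], 0.67)] 
side tin_can [([0.6451, 0.2671, 0.0012], 0.92)] 
side ferrule_box []
```

View pics/scene0.png

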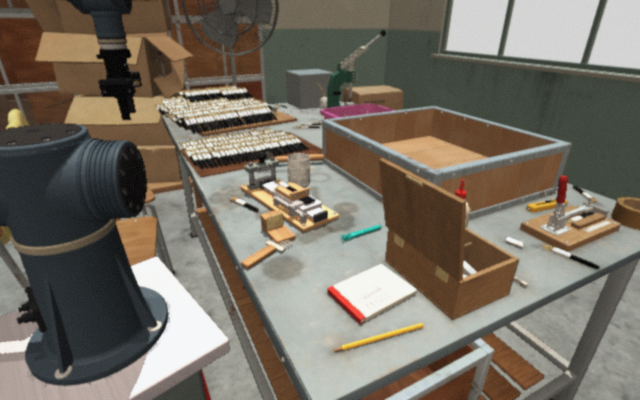

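View pics/side0.png

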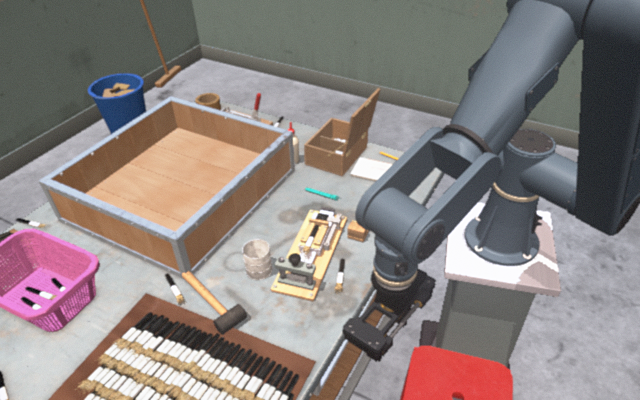

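Run:
```python
from h import *
a=cv2.imread("pics/scene0.png")[140:260,220:380]; b=cv2.imread("pics/side0.png")[195:305,230:370]
a=cv2.resize(a,(800,600),interpolation=cv2.INTER_CUBIC);b=cv2.resize(b,(760,597),interpolation=cv2.INTER_CUBIC)
cv2.imwrite("pics/sc1.png",a);cv2.imwrite("pics/sd1.png",b)
```

```text
(no output)
```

View pics/sc1.png

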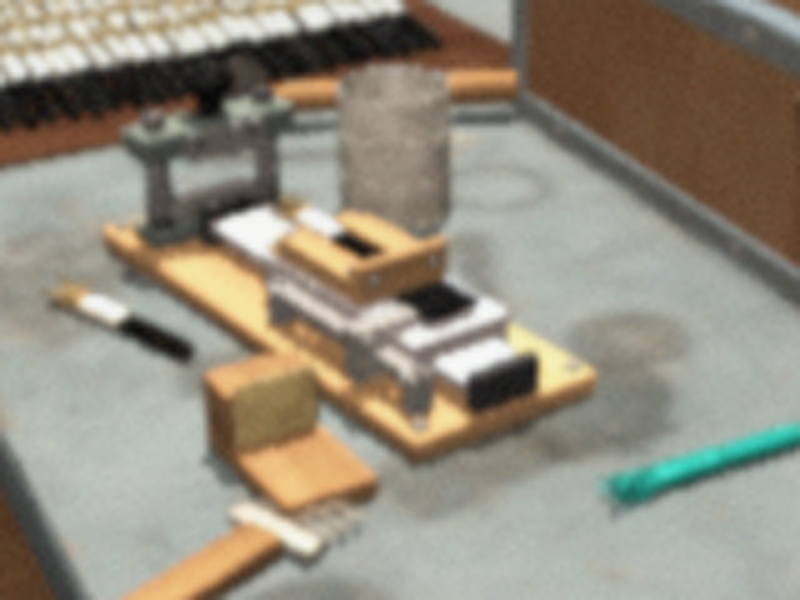

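View pics/sd1.png

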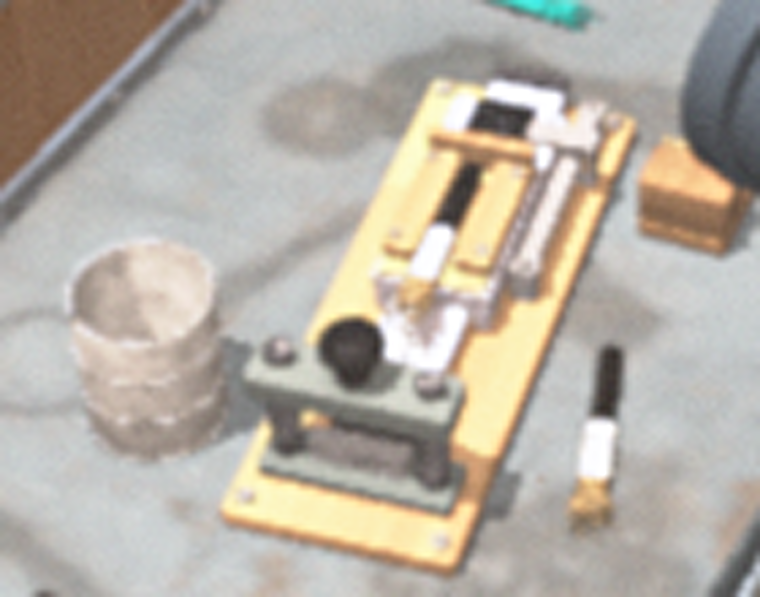

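```bash
cat >> h.py <<'E'
def ray(d,u,v,z):
    K,P=d["mtx"],d["pose"]; r=P[:3,:3]@np.linalg.solve(K,[u,v,1.]); o=P[:3,3]; return o+r*(z-o[2])/r[2]
def proj(d,p):
    P=np.linalg.inv(d["pose"]); q=P[:3,:3]@np.asarray(p)+P[:3,3]; q=d["mtx"]@q; return q[:2]/q[2]
E
python3 - <<'E'
from h import *
a=imaging.capture("scene");b=imaging.capture("side")
f=lambda d,l,z,s,o:[print(np.round(ray(d,o[0]+u/s,o[1]+v/s,z),4)) for u,v in l]
print("scene base");f(a,[(418,437),(597,374),(105,230)],.014,5,(220,140))
print("pad");f(a,[(437,298)],.056,5,(220,140))
print("side base");f(b,[(435,80),(635,120),(225,512),(457,568)],.014,5.43,(230,195))
print("pad");f(b,[(500,118)],.056,5.43,(230,195))
E
```

```text
scene base
[0.4575 0.0152 0.014 ]
[0.5693 0.0021 0.014 ]
[0.4731 0.3341 0.014 ]
pad
[0.5102 0.0619 0.056 ]
side base
[0.5713 0.0104 0.014 ]
[0.4532 0.019  0.014 ]
[0.5891 0.3384 0.014 ]
[0.4711 0.3462 0.014 ]
pad
[0.5153 0.0787 0.056 ]
```

Run:
```python
from h import *
a=imaging.capture("scene");b=imaging.capture("side")
for p in [(380,158),(465,205)]: print("lid top",ray(a,*p,.245))
for p in [(386,262),(458,312),(518,265)]: print("box bottom",ray(a,*p,0))
for p in [(378,90),(345,127)]: print("side lid",ray(b,*p,.245))
for c in("scene","side"):
  imaging.capture(c)
  for t in["lock_pad","nest_seat"]:
    print(c,t,[(np.round(r["at"],4).tolist(),round(r["conf"],2)) for r in mark_of(c,t)[:2]])
s=bot.read_state();print(s["force"],s["time_s"])
```

```text
lid top [ 0.47844639 -0.18647973  0.245     ]
lid top [ 0.41766538 -0.38784561  0.245     ]
box bottom [ 0.51227053 -0.1998304   0.        ]
box bottom [ 0.4895079  -0.38313115  0.        ]
box bottom [ 7.17256811e-01 -3.98037423e-01  5.55111512e-17]
side lid [ 0.43079435 -0.36063987  0.245     ]
side lid [ 0.48990786 -0.11678664  0.245     ]
scene lock_pad [([0.5177, 0.0739, 0.0508], 0.56)]
scene nest_seat [([0.5251, 0.1762, 0.0428], 0.69)]
side lock_pad [([0.512, 0.0721, 0.0558], 0.52)]
side nest_seat [([0.5264, 0.1723, 0.0477], 0.87), ([0.5212, 0.1738, -0.0029], 0.72)]
[-0.92468868 -0.78306128 -0.79101603] 1.6
```

Call:
send_rows:
  plan:
    - [[0, 0, 1, 0.95, 1], [0, 0, 1, 0.95, 1], [0, 0, 1, 0.95, 1], [0.49, -0.97, 0.07, 0.95, 1], [0.49, -0.97, 0.07, 0, 1], [0.49, -0.97, 0.07, 0, 1], [0.49, -0.97, 0.07, 0, 1], [0.49, -0.97, 0.07, 0, 1], [0.49, -0.97, 0.07, 0, 1], [0.49, -0.97, 0.07, 0, 1], [0.49, -0.97, 0.07, 0, 1], [0.49, -0.97, 0.07, 0, 1], [0.49, -0.97, 0.07, 0, 1], [0.49, -0.97, 0.07, 0, 1], [0.49, -0.97, 0.07, 0, 1], [0.49, -0.97, 0.07, 0, 1], [0.49, -0.97, 0.07, 0, 1], [0.49, -0.97, 0.07, 0, 1], [0.49, -0.97, 0.07, 0, 1], [0.49, -0.97, 0.07, 0, 1]]

```text
time_s: 3.6
position: [0.5147, 0.0704, 0.3655]
tcp_rot: [[-0.998, 0.057, 0.0], [0.057, 0.998, 0.0], [-0.0, 0.0, -1.0]]
force: [-0.3, 0.3, 0.1]
opening: 0.004
```

Look from here with the wrist camera, which sees the pad from above.

```bash
cat >> h.py <<'E'
def wrist(name):
    s=bot.read_state(); d=imaging.capture("wrist"); cv2.imwrite(f"pics/{name}.png",d["img"])
    T=np.eye(4);T[:3,:3]=s["tcp_rot"];T[:3,3]=s["position"]; return s,d,T@d["T_tool_cam"]
def wray(d,M,u,v,z):
    K=d["mtx"];x=(u-K[0,2])/K[0,0];y=(v-K[1,2])/K[1,1];r=np.hypot(x,y)
    q=M[:3,:3]@np.array([np.sin(r)*x/r,np.sin(r)*y/r,np.cos(r)]); o=M[:3,3]; return o+q*(z-o[2])/q[2]
E
python3 - <<'E'
from h import *
s,d,M=wrist("w0")
np.savez("w0.npz",mtx=d["mtx"],M=M)
print(M.round(3),d["mtx"])
for t in["lock_pad","nest_seat","carriage","trim_press"]:
    print(t,[(np.round(r["at"],4).tolist(),round(r["conf"],2)) for r in mark_of("wrist",t)[:2]])
for r in masks_of("wrist","lock_pad")[:2]:
    v,u=np.nonzero(r["region"]); print(r["conf"],u.mean(),v.mean(),u.min(),u.max(),v.min(),v.max())
E
```

```text
[[ 0.056  0.968  0.246  0.449]
 [ 0.998 -0.055 -0.013  0.074]
 [ 0.     0.247 -0.969  0.511]
 [ 0.     0.     0.     1.   ]] [[309.70691629   0.         317.47551185]
 [  0.         309.70691629 198.66032691]
 [  0.           0.           1.        ]]
lock_pad [([0.5184, 0.0728, 0.0545], 0.69)]
nest_seat [([0.5221, 0.1732, 0.0506], 0.88)]
carriage [([0.5204, 0.1129, -0.0006], 0.85)]
trim_press []
0.61 319.1404833836858 161.27945619335347 308 329 132 179
```

View pics/w0.png

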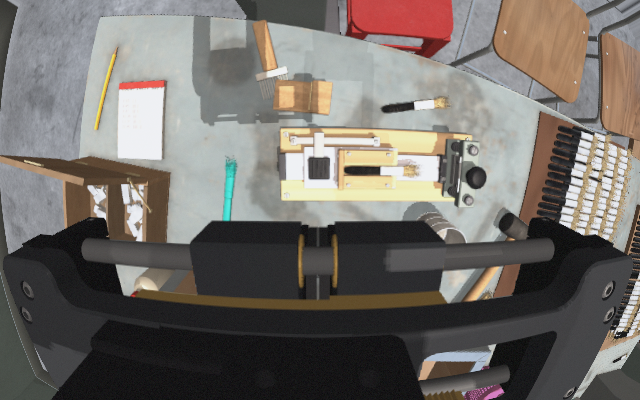

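Run:
```python
from h import *
a=cv2.imread("pics/w0.png")[115:215,265:405]
cv2.imwrite("pics/w0c.png",cv2.resize(a,None,fx=5.5,fy=5.5,interpolation=cv2.INTER_CUBIC))
z=np.load("w0.npz"); d={"mtx":z["mtx"]}
for u,v in[(307,157),(330,157),(307,180),(330,180),(319,168)]: print(wray(d,z["M"],u,v,.056).round(4))
```

```text
[0.5004 0.0563 0.056 ]
[0.5023 0.0901 0.056 ]
[0.5349 0.0541 0.056 ]
[0.5369 0.0884 0.056 ]
[0.5178 0.073  0.056 ]
```

View pics/w0c.png

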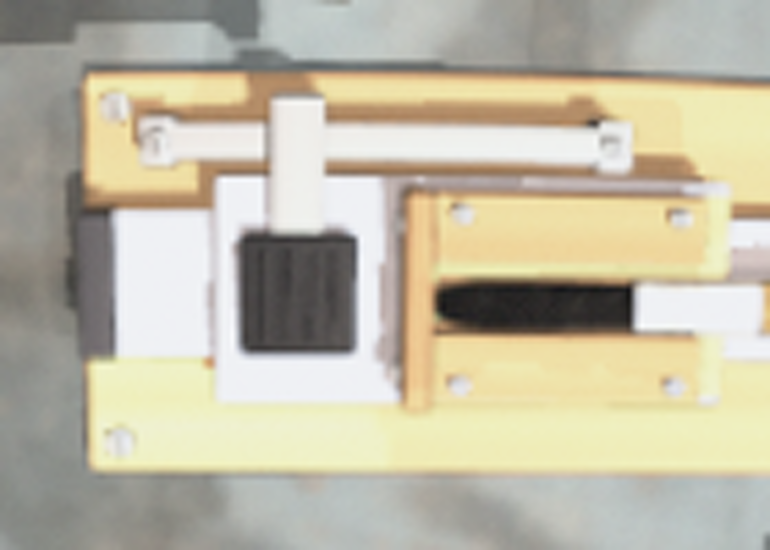

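Call:
send_rows:
  plan:
    - [[0.1, 0.08, -0.9, 0, 1], [0, 0, -1, 0, 1], [0, 0, -1, 0, 1], [0, 0, -1, 0, 1], [0, 0, -1, 0, 1], [0, 0, -1, 0, 1], [0, 0, -1, 0, 1], [0, 0, -1, 0, 1], [0, 0, -1, 0, 1], [0, 0, -0.4, 0, 1], [0, 0, 0, 0, 1]]

```text
time_s: 5.0
position: [0.5159, 0.075, 0.085]
tcp_rot: [[-0.998, 0.055, -0.004], [0.055, 0.998, 0.0], [0.004, 0.0, -1.0]]
force: [0.5, 0.3, 0.5]
opening: 0.005
```

Run:
```python
from h import *
s,d,M=wrist("w1"); print(s["position"])
a=imaging.capture("scene");cv2.imwrite("pics/sc2.png",cv2.resize(a["img"][140:260,220:380],(800,600),interpolation=cv2.INTER_CUBIC))
```

```text
[0.51586771 0.0749742  0.0850204 ]
```

View pics/w1.png

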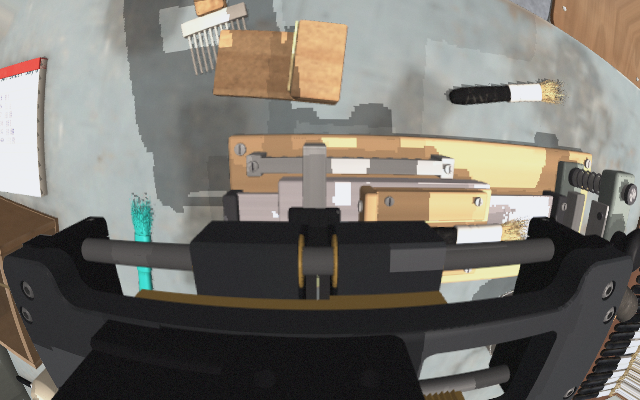

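View pics/sc2.png

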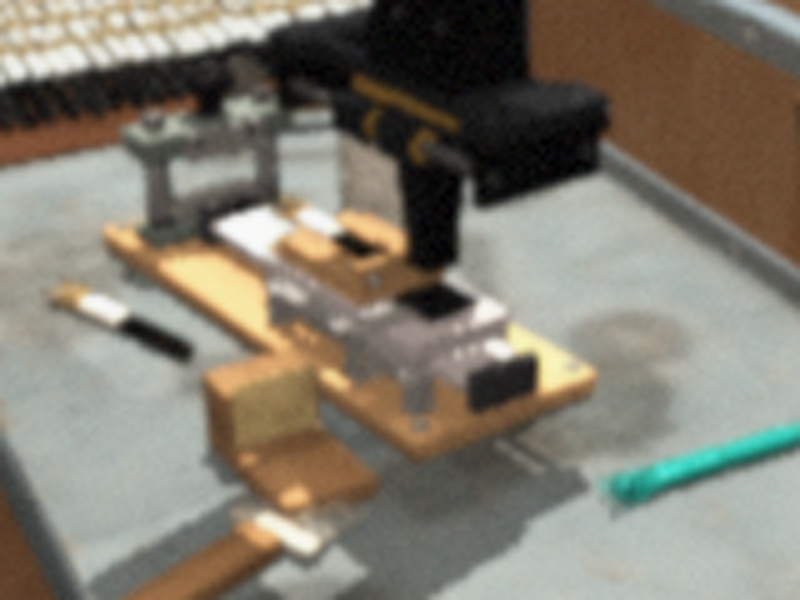

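Call:
send_rows:
  plan:
    - [[0, 0, -0.2, 0, 1], [0, 0, -0.2, 0, 1], [0, 0, -0.1, 0, 1], [0, 0, -0.1, 0, 1], [0, 0, -0.1, 0, 1], [0, 0, 0, 0, 1], [0, 0, 0, 0, 1]]

```text
time_s: 5.8
position: [0.5174, 0.0739, 0.0656]
tcp_rot: [[-0.998, 0.057, 0.0], [0.057, 0.998, -0.0], [-0.0, -0.0, -1.0]]
force: [-0.6, 0.3, 5.2]
opening: 0.005
```

Call:
send_rows:
  plan:
    - [[0, 0, -0.06, 0, 1], [0, 0, 0, 0, 1], [0, 0, 0, 0, 1]]

```text
time_s: 6.1
position: [0.5176, 0.074, 0.0652]
tcp_rot: [[-0.998, 0.057, 0.001], [0.057, 0.998, -0.0], [-0.001, -0.0, -1.0]]
force: [-2.6, -0.8, 15.4]
opening: 0.003
```

Call:
send_rows:
  plan:
    - [[0.01, 0.1, 0, 0, 1], [0.01, 0.2, 0, 0, 1], [0.01, 0.2, 0, 0, 1], [0.01, 0.2, 0, 0, 1], [0.01, 0.2, 0, 0, 1], [0.01, 0.2, 0, 0, 1], [0.01, 0.2, 0, 0, 1], [0.01, 0.2, 0, 0, 1], [0.01, 0.1, 0, 0, 1]]

```text
time_s: 7.0
position: [0.5205, 0.1223, 0.0652]
tcp_rot: [[-0.998, 0.056, 0.002], [0.056, 0.998, -0.0], [-0.002, -0.0, -1.0]]
force: [-3.3, -0.6, 14.9]
opening: 0.006
```

Call:
send_rows:
  plan:
    - [[0.01, 0.15, 0, 0, 1], [0.01, 0.15, 0, 0, 1], [0.01, 0.15, 0, 0, 1], [0.01, 0.15, 0, 0, 1], [0, 0, 0, 0, 1]]

```text
time_s: 7.5
position: [0.5216, 0.1406, 0.0652]
tcp_rot: [[-0.998, 0.057, 0.002], [0.057, 0.998, 0.0], [-0.002, 0.001, -1.0]]
force: [-2.5, 0.8, 13.6]
opening: 0.005
```

Run:
```python
from h import *
for c in("scene","side"):
  imaging.capture(c)
  for t in["lock_pad","nest_seat","carriage","trim_press","nest_brush"]:
    print(c,t,[(np.round(r["at"],4).tolist(),round(r["conf"],2)) for r in mark_of(c,t)[:2]])
s,d,M=wrist("w2");print(s["force"])
b=imaging.capture("side");cv2.imwrite("pics/sd2.png",cv2.resize(b["img"][195:305,230:370],(760,597),interpolation=cv2.INTER_CUBIC))
```

```text
scene lock_pad [([0.5218, 0.1422, 0.0465], 0.49)]
scene nest_seat []
scene carriage [([0.5251, 0.1789, -0.0017], 0.58)]
scene trim_press [([0.5238, 0.1748, -0.0041], 0.81)]
scene nest_brush [([0.5546, -0.089, -0.0], 0.66), ([0.5298, 0.2455, 0.0452], 0.64)]
side lock_pad [([0.517, 0.1389, 0.0462], 0.67)]
side nest_seat [([0.5287, 0.238, 0.0489], 0.95)]
side carriage [([0.5255, 0.1793, -0.0016], 0.62)]
side trim_press [([0.5243, 0.1752, -0.0005], 0.75)]
side nest_brush [([0.527, 0.2448, 0.0465], 0.66)]
[-2.57078782  0.77336249 14.50419467]
```

View pics/w2.png

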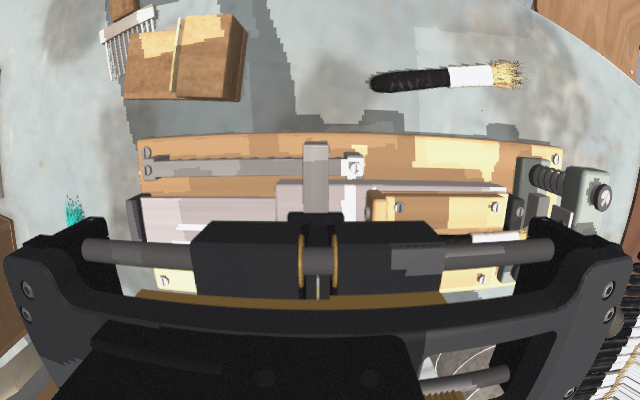

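View pics/sd2.png

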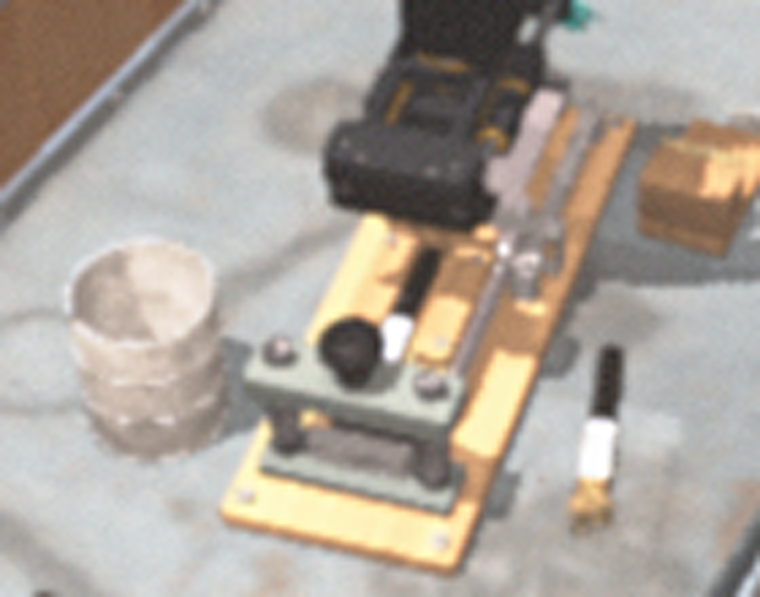

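Call:
send_rows:
  plan:
    - [[0.005, 0.1, 0, 0, 1], [0.005, 0.1, 0, 0, 1], [0.005, 0.1, 0, 0, 1], [0, 0, 0, 0, 1]]

```text
time_s: 8.6
position: [0.5221, 0.1494, 0.0652]
tcp_rot: [[-0.998, 0.057, 0.002], [0.057, 0.998, 0.0], [-0.002, 0.001, -1.0]]
force: [-3.3, 1.6, 13.5]
opening: 0.004
```

Call:
send_rows:
  plan:
    - [[0.005, 0.1, 0, 0, 1], [0, 0, 0, 0, 1]]

```text
time_s: 8.8
position: [0.5222, 0.1505, 0.0652]
tcp_rot: [[-0.999, 0.054, 0.001], [0.054, 0.999, -0.003], [-0.001, -0.003, -1.0]]
force: [-2.9, -6.4, 14.8]
opening: 0.002
```

Call:
send_rows:
  plan:
    - [[0.005, 0.1, 0, 0, 1], [0, 0, 0, 0, 1]]

```text
time_s: 9.0
position: [0.5224, 0.1528, 0.0652]
tcp_rot: [[-0.999, 0.054, 0.001], [0.054, 0.999, -0.004], [-0.001, -0.004, -1.0]]
force: [-1.4, -9.9, 15.1]
opening: 0.006
```

Call:
send_rows:
  plan:
    - [[0, 0, -0.02, 0, 1], [0, 0, 0.1, 0, 1], [0, 0, 0.1, 0, 1], [0, 0, 0.1, 0, 1], [0, 0, 0.1, 0, 1], [0, 0, 0.2, 0, 1], [0, 0, 0.4, 0, 1], [0, 0, 0.9, 0, 1], [0, 0, 1, 0, 1], [0, 0, 1, 0, 1], [0, 0, 1, 0, 1], [0, 0, 1, 0, 1], [0, 0, 1, 0, 1], [0, 0, 1, 0, 1], [0, 0, 1, 0, 1], [0, 0, 0.5, 0, 1], [0, 0, 0, 0, 1]]

```text
time_s: 10.7
position: [0.5229, 0.1555, 0.3481]
tcp_rot: [[-0.998, 0.056, 0.006], [0.056, 0.998, 0.001], [-0.006, 0.001, -1.0]]
force: [-0.3, 0.4, -1.2]
opening: 0.004
```

Run:
```python
from h import *
for c in("scene","side","wrist"):
  if c=="wrist": s,d,M=wrist("w3")
  else: d=imaging.capture(c)
  for t in["lock_pad","nest_seat","carriage","trim_press","nest_brush","tin_can","spare_brush","height_gauge"]:
    print(c,t,[(np.round(r["at"],4).tolist(),round(r["conf"],2)) for r in mark_of(c,t)[:2]])
  if c!="wrist":
    x,y=(220,140) if c=="scene" else (230,195)
    cv2.imwrite(f"pics/{c}3.png",cv2.resize(d["img"][y:y+115,x:x+150],(750,575),interpolation=cv2.INTER_CUBIC))
  else: cv2.imwrite("pics/w3c.png",cv2.resize(d["img"][100:215,250:405],None,fx=5,fy=5,interpolation=cv2.INTER_CUBIC))
np.savez("w3.npz",mtx=d["mtx"],M=M)
print(s["time_s"],s["position"],s["force"])
```

```text
scene lock_pad [([0.5203, 0.1515, 0.0557], 0.57)]
scene nest_seat [([0.5271, 0.2509, 0.0443], 0.67)]
scene carriage [([0.5276, 0.1901, -0.0019], 0.96), ([0.4227, 0.246, -0.0045], 0.2)]
scene trim_press [([0.5207, 0.1711, -0.0022], 0.8)]
scene nest_brush [([0.5578, -0.0874, -0.0014], 0.58), ([0.5284, 0.2555, 0.0457], 0.46)]
scene tin_can [([0.6487, 0.2712, -0.0013], 0.76)]
scene spare_brush [([0.4244, 0.2442, -0.0048], 0.72)]
scene height_gauge [([0.4078, 0.0529, 0.0023], 0.7), ([0.5249, 0.1751, -0.004], 0.57)]
side lock_pad [([0.5157, 0.1472, 0.0513], 0.73)]
side nest_seat [([0.5321, 0.25, 0.0471], 0.86)]
side carriage [([0.5242, 0.1918, -0.0013], 0.71)]
side trim_press [([0.5219, 0.1706, -0.0032], 0.75)]
side nest_brush [([0.5576, -0.0878, -0.0013], 0.7), ([0.5323, 0.2517, 0.0448], 0.43)]
side tin_can [([0.6459, 0.2671, 0.0006], 0.86)]
side spare_brush [([0.426, 0.2444, -0.0026], 0.73)]
side height_gauge [([0.4048, 0.0516, 0.0017], 0.8)]
wrist lock_pad [([0.5235, 0.149, 0.0552], 0.76)]
wrist nest_seat [([0.5292, 0.2522, 0.0491], 0.59)]
wrist carriage [([0.5249, 0.1874, 0.001], 0.73)]
wrist trim_press [([0.5241, 0.1872, 0.0018], 0.49)]
wrist nest_brush [([0.5288, 0.2526, 0.0469], 0.55)]
wrist tin_can [([0.6486, 0.2696, 0.0021], 0.48)]
wrist spare_brush [([0.423, 0.2508, -0.001], 0.88)]
wrist height_gauge [([0.4111, 0.0513, -0.0002], 0.97)]
11.6 [0.52191793 0.15500614 0.3448741 ] [ 0.04713725 -1.25356924  0.15191895]
```

View pics/w3c.png

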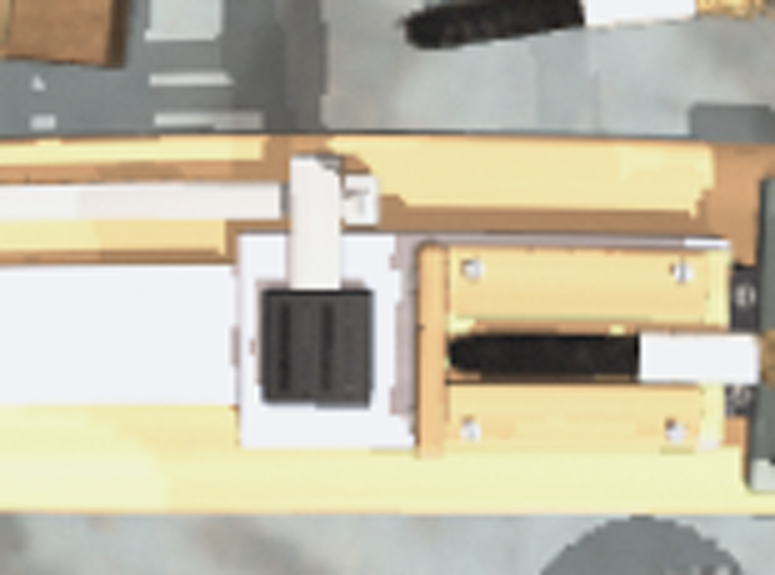

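View pics/side3.png

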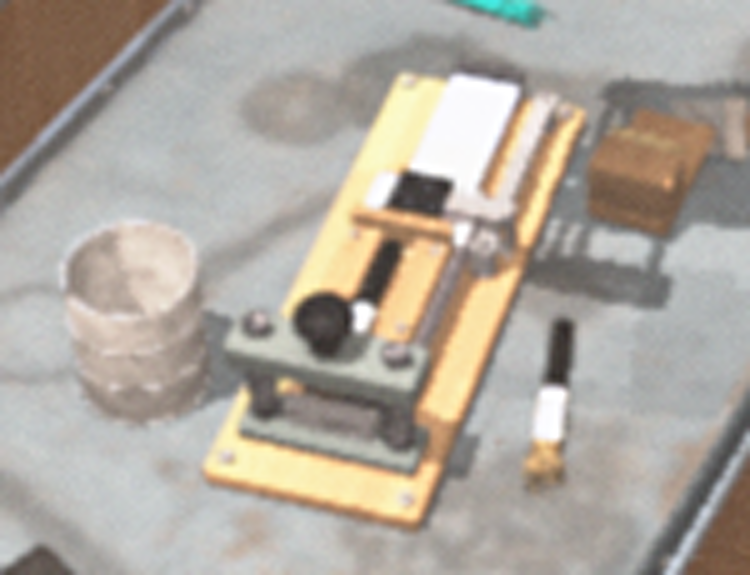

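View pics/scene3.png

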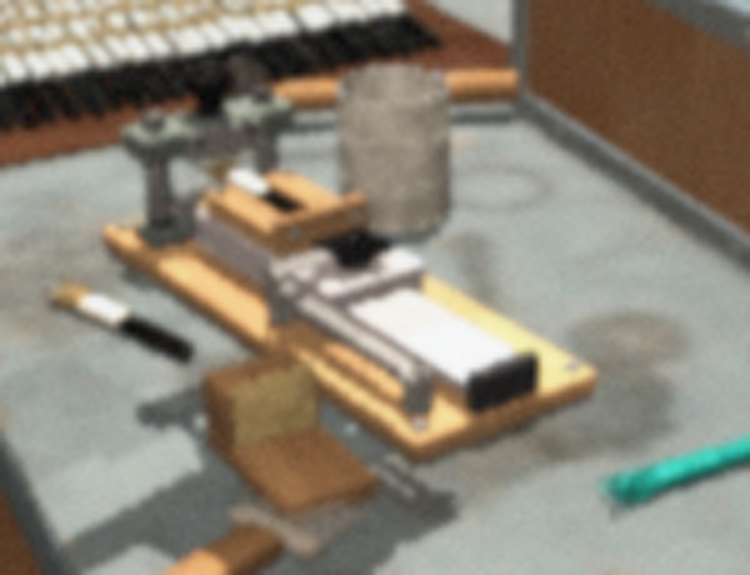

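Run:
```python
from h import *
z=np.load("w3.npz");print(wray({"mtx":z["mtx"]},z["M"],313.4,169.4,.056))
print(bot.hand_in())
```

```text
[0.52346242 0.14966522 0.056     ]
the job is handed in; nothing more can be done
None
```

I pressed the thumb pad fully down with the closed fingertips and kept it down while pushing the carriage about 76 mm to the end stop. Then I lifted straight up and handed the job in at about 11.6 s. `hand_in` reports no verdict, so the results below are from my own last checks.

- **Pad fully down:** the downward force read 5.2 N at close to full depth, then rose to about 15 N with almost no further movement. It stayed at the same height for the whole push.
- **End stop:** the force along the rail rose to 6–10 N at TCP y = 0.151, which I took as the stop. The networks put the carriage at y of about +16 to +20 mm in the press's frame, against +15 mm given. That is within their error, since single readings of the press origin differ by about 4 mm.
- **Pad up and locked:** the pad's height read 0.055–0.056 m in the scene and wrist views. The side view read 0.051, which disagrees, but held down it read about 0.046 there. I had no direct view of the claw. That it sits in the last notch is inferred from the pad being up with the carriage at the stop.
- **Brush:** it lies in the nest slot, within about 5 mm of the seat by all three cameras.
- **Bystanders:** the can, the spare brush and the gauge read within about 6 mm of their first readings. The arm never went near them.
- **Outlier:** the wrist camera's `trim_press` reading was about 15 mm off the others in y. I ignored it because its confidence was low (0.49) and the press is fixed.

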